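# Make up the sieve stack on the shaker

## Task

Build the sieve stack on the shaker with the white collar, one part at a time from the bottom up: first the steel receiver cup in the collar, then the blue fine sieve on the cup, then the orange coarse sieve, and last the yellow lid on top. Each part must sit upright with its foot fully down in the part below, and be let go. Leave the green spare sieve, the vial and the culture dish where they are.

Things in the scene. Friction and masses are not known exactly. Their poses are not given: they have to be found in the camera images.
- cup_mid (a point): Receiver cup: open round steel cup, 62 mm across, 50 mm high, 140 g. Point: on its axis, 25 mm above its underside; z up. Lowest 6 mm: tapered foot 39 to 46 mm across for the shaker's collar; above it straight 62 mm sides. Mouth 51 mm across takes a sieve's foot (2.5 mm play all round) until its shoulder rests on the rim.
- blue_sieve_mid (a point): Fine sieve: blue ring 62 mm across, 36 mm high. Point: on its axis, 18 mm above its underside; z up. Lowest 6 mm: tapered foot 39 to 46 mm across; above it straight 62 mm sides (grip their upper half). Top recess 51 mm across, 8 mm deep, takes the next part's foot until its shoulder rests on the rim. 80 g. Seated on the cup, its point is 37 mm above the cup's.
- orange_sieve_mid (a point): Coarse sieve: orange ring 62 mm across, 36 mm high. Point: on its axis, 18 mm above its underside; z up. Lowest 6 mm: tapered foot 39 to 46 mm across; above it straight 62 mm sides (grip their upper half). Top recess 51 mm across, 8 mm deep, takes the next part's foot until its shoulder rests on the rim. 80 g. Seated, its point is 30 mm above the blue one's.
- green_sieve_mid (a point): Spare sieve: green ring 62 mm across, 36 mm high. Point: on its axis, 18 mm above its underside; z up. Lowest 6 mm: tapered foot 39 to 46 mm across; above it straight 62 mm sides (grip their upper half). Top recess 51 mm across, 8 mm deep, takes the next part's foot until its shoulder rests on the rim. Not used in this job.
- lid_mid (a point): Lid: yellow disc 62 mm across, 6 mm thick, over a tapered foot (39 to 46 mm across, 6 mm high); black round knob on top, 24 mm across, 36 mm high. In all 48 mm high, 70 g. Point: on its axis, 24 mm above the underside, 24 mm below the knob's top; z up. Grip the knob's upper half. Seated, its point is 36 mm above the orange sieve's.
- white_dock_seat (a point): Small fixed shaker with a WHITE collar: grey round base 90 mm across, 16 mm high, and on it a collar 68 mm across outside, 51 mm inside, 7 mm high. Point: centre of the collar's top face, 23 mm above the bench; z up. Seated, the cup's point is 19 mm above it (foot 6 mm down inside).
- black_dock_seat (a point): The same kind of shaker, same sizes, with a BLACK collar. Out of service, not used. Point: centre of the collar's top face.
- vial_mid (a point): Bystander: amber sample vial with a white cap, 28 mm across, 48 mm high, standing loose. Point: on its axis, 24 mm above its underside.
- petri_mid (a point): Bystander: closed culture dish with pink medium, 88 mm across, 14 mm high, lying loose. Point: its centre, 7 mm above its underside.

How it is judged:
By the outcome, as a careful person would: the job done as asked, in the order asked, and still so for the second after the job is handed in, with the robot touching nothing.
It also fails if it takes over 120 s, if anything falls off the work surface, if the arm or the gripper's body presses on something with over 40 N, if the wrist force passes 120 N, or if a joint passes its speed limit or range.

## Robot

A 6-joint arm with a two-finger parallel gripper is mounted at the origin on the work surface. World frame = base frame: x ahead of the robot, y to its left, z up, the work surface at z = 0. Lengths are in m, angles in rad, forces in N, time in s.
With the tool pointing down it reaches from about 0.375 to 0.9 m from the base axis. Payload 3.1 kg.
Tool frame: the origin (TCP) lies midway between the tips of the shut fingers; the grasp point (between the pads) lies 19 mm behind it; z points along the fingers, x is the direction in which the jaws open and shut, and the axes are right-handed (so a half turn about z gives the same grasp; the last joint's range is limited). The gripper opens to 85 mm and grips with 20 to 120 N. Pads are 22 mm wide; open, the fingers measure 114 mm over their backs; the gripper's body (76 mm by 85 mm) begins 54 mm behind the grasp point. The pads swing forward as they close: fully open they stand 13 mm farther back than shut.
Start: joints at [1.079, 0.527, 1.433, -0, 1.181, -0.178], TCP at [0.192, 0.595, 0.231] pointing down, gripper open.
Joint ranges: [-3.08, 3.08], [-0.75, 2.2], [0.22, 2.44], [-1.43, 4.57], [0, 2.65], [-2.85, 2.85]. Speed limits (rad/s): [2.79, 2.79, 3.14, 3.14, 3.14, 3.14].

## Interface

Orientations are given as a unit quaternion [x, y, z, w].
In Python, from station import * gives the robot as it stands.
- The arm moves only by the tool servo_tool, never from a script. Its argument "targets" is a list of rows, each a list of 6 numbers: the shift along the tool's x, y, z in mm, then the turn, a rotation vector about the tool's x, y, z in degrees. A call has 1 to 10 rows; each row is the pose to reach, as a shift and turn from the pose commanded when the call began, along the tool's axes at that moment; what a row does not reach only later rows make up. A row lasts 1/8 s, in which the tool goes at most 62.5 mm and 10.7 degrees, less where a joint would pass 70% of its speed; a pose out of reach is approached as far as the arm can. A call with a gripper value outside its range is refused whole. "gripper" is the finger opening in mm, from 0 to 85.4, set as the call begins (left out, the last holds). The fingers move at their own pace and stop on an object; "newtons" is the grip in N (left out, the last holds). Time passes only in rows, so rows that repeat a pose let the fingers close. It gives the time, the measured TCP pose, the force and the opening at its end, in the units of the state.
- sense(): the state, without advancing time (a new reading comes with each control period).
- snapshot(name): name is "scene" or "side" or "wrist"; returns a dict with "color" (420x560x3 uint8, red, green, blue), "vfov" (degrees; the focal length in pixels is half the picture's height over the tangent of half this angle, whatever the lens; pixels are square), "cx", "cy" (the principal point, pixels), "R" (3x3) and "t" (3): a world point X has camera coordinates R X + t. Camera axes: x right, y down, z forward; pixel columns grow to the right and rows downward; lengths in m; the calibration is good to about 2 mm. The wrist camera is an equidistant fisheye: a pixel r from the principal point sees the ray r / f radians off the axis. A picture is of the moment at which its call begins. There is no depth.
- sign_off(): hands the job in, once; it reports no verdict.
The state is a dict: "t": time; "q": joint angles; "qd": joint speeds; "tau": joint torques, N m; "tcp_pos": TCP position; "tool_rot": TCP orientation; "force": force on the tool from outside, world axes, zero at the start; "ft_torque": the same for the moment, N m; "finger_gap": opening from 0.0 (shut) to 1.0 (fully open).
Only numpy, scipy, OpenCV 4.12 (cv2) and the standard library are available. Lean on these libraries where they do the work, as an engineer would, in place of code of your own. Each camera call takes 0.05 s, during which the arm holds its last target. There are 200 camera calls.

## Working session

There is one attempt and no reset: what is moved stays moved. The work goes in short steps, Python scripts to look and compute and a tool call to move; the robot and the scene stay as the last step left them, time stands still between calls to the robot, and variables do not carry over. Pictures are saved under pics/ and viewed, about 12 in all and at most 16, crops included, and the job is handed in when it is done.

Besides the shell and the picture viewer there is one more tool, called in YAML: its name, and indented under it one key for each argument. servo_tool: Moves the arm, as the interface text tells. Its arguments: {"type":"object","properties":{"targets":{"type":"array","items":{"type":"array","items":{"type":"number"}}},"gripper":{"type":"number"},"newtons":{"type":"number"}},"required":["targets"]}

```bash
mkdir -p pics && python3 - <<'E'
from station import *
import cv2
s=sense();print({k:s[k] for k in('t','tcp_pos','tool_rot','finger_gap','force')})
for n in('scene','side','wrist'):
    d=snapshot(n);print(n,d['vfov'],d['cx'],d['cy'],d['R'],d['t'])
    cv2.imwrite(f'pics/{n}0.png',d['color'][...,::-1])
E
```

```text
{'t': 0.0, 'tcp_pos': array([0.19192615, 0.59404035, 0.23032919]), 'tool_rot': array([ 8.08610204e-01,  5.88343724e-01, -9.87507179e-04,  4.75189940e-04]), 'finger_gap': 1.0008363872830357, 'force': array([-0.03498077,  0.20307887,  0.88798203])}
scene 47.40969261674216 283.9051176563411 208.94326311598198 [[ 0.19064411  0.98164363 -0.0055331 ]
 [ 0.60980466 -0.12284289 -0.78297376]
 [-0.7692809   0.14589522 -0.62203013]] [-0.08937279 -0.28232168  1.43163551]
side 42.864854205991335 275.5905512299751 205.49264820070886 [[-0.99296374 -0.11831617  0.00492919]
 [-0.07606467  0.60536126 -0.79230797]
 [ 0.0907589  -0.78710802 -0.61010146]] [0.5421823  0.09006931 1.28239408]
wrist 65.70646984690485 274.9481207361049 206.91350285414532 [[ 0.30673695  0.95179034 -0.00275447]
 [ 0.9186114  -0.29528428  0.26260293]
 [ 0.24912958 -0.0830803  -0.96490005]] [-0.62288978 -0.03417046  0.37970476]
```

View pics/scene0.png

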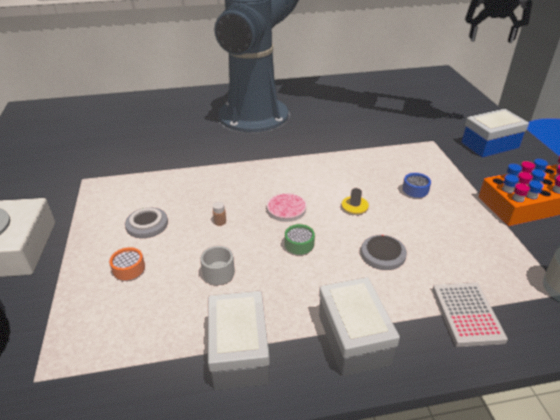

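View pics/side0.png

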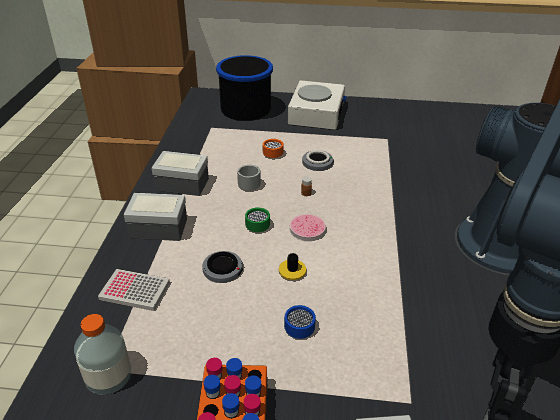

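View pics/wrist0.png

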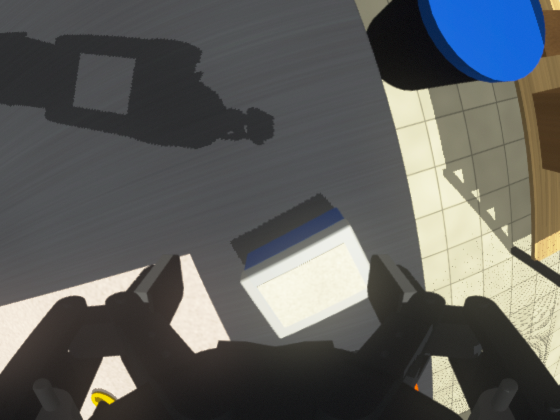

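The scene and side views both show all parts: the cup, the sieves, the lid, the white dock at scene (147,218) and side (318,157), and the black dock at scene (384,248). I'll cast hand-picked top-face centres from both views onto their known heights.

```bash
cat > h.py <<'E'
from station import *
import cv2, numpy as np
from scipy.spatial.transform import Rotation as Rn
def ray(d,u,v,fish=False):
    f=210/np.tan(np.radians(d['vfov']/2)); a=np.array([(u-d['cx']),(v-d['cy'])])/f
    if fish:
        r=np.hypot(*a); k=np.array([*(a/max(r,1e-9)*np.sin(r)),np.cos(r)])
    else: k=np.array([*a,1.])
    R=np.array(d['R']); return -R.T@d['t'], R.T@k
def cast(d,u,v,z,fish=False):
    c,k=ray(d,u,v,fish); return (c+k*(z-c[2])/k[2])
def proj(d,X,fish=False):
    f=210/np.tan(np.radians(d['vfov']/2)); p=np.array(d['R'])@X+d['t']
    if fish:
        r=np.hypot(p[0],p[1]); th=np.arctan2(r,p[2]); return d['cx']+f*th*p[0]/r, d['cy']+f*th*p[1]/r
    return d['cx']+f*p[0]/p[2], d['cy']+f*p[1]/p[2]
def togo(x,y,z,yaw):
    """shift in tool mm and rotvec deg to reach TCP (x,y,z) pointing down, jaw axis at yaw deg"""
    s=sense(); T=Rn.from_quat(s['tool_rot']); best=None
    for a in(yaw,yaw+180):
        c,n=np.cos(np.radians(a)),np.sin(np.radians(a))
        G=Rn.from_matrix(np.array([[c,n,0],[n,-c,0],[0,0,-1]]))
        w=np.degrees((T.inv()*G).as_rotvec())
        if best is None or np.linalg.norm(w)<np.linalg.norm(best): best=w
    sh=T.inv().apply(np.array([x,y,z])-s['tcp_pos'])*1000
    print('t',round(s['t'],2),'q6',s['q'][5].round(2),'shift',sh.round(1),'turn',best.round(2))
E
python3 - <<'E'
from h import *
a,b=snapshot('scene'),snapshot('side')
for n,p,q,z in[('cup',(217,255),(249,170),.05),('blue',(417,181),(300,315),.036),('orange',(128,258),(273,146),.036),('lid',(356,191),(293,257),.048),('white',(147,217),(318,157),.023),('black',(384,248),(223,264),.023),('green',(300,234),(258,214),.036),('vial',(219,208),(307,181),.048),('petri',(287,205),(308,225),.014)]:
    print(n,cast(a,*p,z).round(3),cast(b,*q,z).round(3))
s=sense();T=Rn.from_quat(s['tool_rot']);w=snapshot('wrist')
print(T.as_matrix().round(3)); c=ray(w,0,0)[0]
print('cam in tool',T.inv().apply(c-s['tcp_pos']).round(4),'axis',T.inv().apply(np.array(w['R'])[2]).round(3))
E
```

```text
cup [ 0.636 -0.159  0.05 ] [ 0.637 -0.161  0.05 ]
blue [0.467 0.311 0.036] [0.46  0.313 0.036]
orange [ 0.596 -0.325  0.036] [ 0.591 -0.314  0.036]
lid [0.492 0.156 0.048] [0.489 0.162 0.048]
white [ 0.461 -0.296  0.023] [ 0.458 -0.292  0.023]
black [0.652 0.165 0.023] [0.643 0.177 0.023]
green [0.593 0.009 0.036] [0.589 0.007 0.036]
vial [ 0.493 -0.143  0.048] [ 0.479 -0.132  0.048]
petri [0.468 0.007 0.014] [0.465 0.007 0.014]
[[ 0.308  0.951 -0.   ]
 [ 0.951 -0.308 -0.001]
 [-0.001 -0.    -1.   ]]
cam in tool [-0.0008 -0.0673 -0.1432] axis [-0.     0.263  0.965]
```

Both views agree to about 1 cm. Next I move over the cup at height 0.23 for a closer look.

```bash
python3 -c "
from h import *
togo(.637,-.16,.23,-14)"
```

```text
t 0.3 q6 -0.18 shift [-581.   655.4    1.3] turn [3.000e-02 4.000e-02 8.608e+01]
```

servo_tool:
  targets:
    - [-40, 45, 0, 0, 0, 8]
    - [-80, 90, 0, 0, 0, 17]
    - [-120, 135, 0, 0, 0, 26]
    - [-160, 180, 0, 0, 0, 34]
    - [-200, 225, 0, 0, 0, 42]
    - [-240, 270, 0, 0, 0, 50]
    - [-280, 315, 0, 0, 0, 58]
    - [-320, 360, 0, 0, 0, 66]
    - [-360, 405, 0, 0, 0, 74]
    - [-400, 450, 0, 0, 0, 80]

```text
t: 1.55
tcp_pos: [0.4983, 0.0737, 0.2315]
tool_rot: [0.997, -0.071, 0.0, -0.0]
force: [0.2, 0.6, 0.1]
finger_gap: 1.001
```

```bash
python3 -c "
from h import *
togo(.637,-.16,.23,-14)"
```

```text
t 1.55 q6 0.07 shift [170.4 211.7   1.6] turn [-0.02 -0.04  5.85]
```

servo_tool:
  targets:
    - [40, 50, 0, 0, 0, 2]
    - [80, 98, 0, 0, 0, 4]
    - [120, 148, 0, 0, 0, 6]
    - [150, 190, 0, 0, 0, 6]
    - [170, 212, 0, 0, 0, 6]
    - [170, 212, 0, 0, 0, 6]
    - [170, 212, 0, 0, 0, 6]

```text
t: 2.42
tcp_pos: [0.6357, -0.1569, 0.2309]
tool_rot: [0.993, -0.121, -0.001, -0.0]
force: [-0.7, 0.2, -0.7]
finger_gap: 1.001
```

```bash
python3 -c "
from h import *
togo(.637,-.16,.23,-14)
d=snapshot('wrist');cv2.imwrite('pics/w1.png',d['color'][...,::-1])
for n,X in dict(cup=(.637,-.16,.05),white=(.46,-.294,.023),orange=(.594,-.32,.036)).items(): print(n,proj(d,np.array(X),True))"
```

```text
t 2.42 q6 -0.17 shift [2.1 2.7 0.9] turn [-0.04  0.11  0.09]
cup (np.float64(278.12617929376506), np.float64(187.96728140277702))
white (np.float64(172.2744637446372), np.float64(312.184388847022))
orange (np.float64(274.80264770294275), np.float64(317.22445762018884))
```

View pics/w1.png

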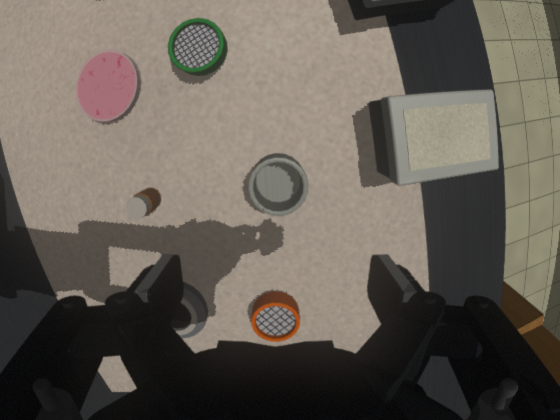

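Wrist view: cup rim around (278,185), right where it was predicted, with orange at (276,320) and the white dock half hidden at (185,308). Next I fit the cup rim.

```bash
cat >> h.py <<'E'
def circ(d,guess,rad,z,fish=True,name=None,tol=8,half=None):
    """rim circle of radius rad (m) at height z near a guessed world xy; radial edge fit in world plane"""
    g=cv2.GaussianBlur(d['color'],(3,3),0).astype(float)
    # rectify plane z to top-down 0.25 mm picture
    H=int(half or (rad+.02)*4000); n=np.arange(-H,H+1)/4000
    X=np.stack(np.meshgrid(guess[0]+n,guess[1]+n),-1)
    P=np.concatenate([X,np.full(X.shape[:2]+(1,),z)],-1)@np.array(d['R']).T+d['t']
    f=210/np.tan(np.radians(d['vfov']/2)); r=np.hypot(P[...,0],P[...,1])
    k=f*np.arctan2(r,P[...,2])/r if fish else f/P[...,2]
    im=cv2.remap(d['color'],(d['cx']+k*P[...,0]).astype('float32'),(d['cy']+k*P[...,1]).astype('float32'),cv2.INTER_LINEAR)
    R4=int(rad*4000)
    c=cv2.HoughCircles(cv2.GaussianBlur(cv2.cvtColor(im,cv2.COLOR_RGB2GRAY),(7,7),2),cv2.HOUGH_GRADIENT_ALT,1,4,param1=80,param2=.3,minRadius=R4-tol,maxRadius=R4+tol)
    out=[] if c is None else [(guess[0]+(q[0]-H)/4000,guess[1]+(q[1]-H)/4000,q[2]/4000) for q in c.reshape(-1,c.shape[-1])[:4]]
    if name:
        for q in ([] if c is None else c.reshape(-1,c.shape[-1])[:2]): cv2.circle(im,(int(q[0]),int(q[1])),int(q[2]),(0,255,0),1)
        cv2.imwrite(name,im[...,::-1])
    for o in out: print('circle',np.round(o,4))
    if not out: print('no circle')
    return out
E
python3 - <<'E'
from h import *
d=snapshot('wrist')
print('outer');circ(d,(.637,-.16),.031,.05,name='pics/c1.png')
print('inner');circ(d,(.637,-.16),.0255,.05)
E
```

```text
outer
circle [ 0.6388 -0.1602  0.0312]
circle [ 0.6325 -0.1588  0.0308]
circle [ 0.642  -0.1547  0.0309]
inner
circle [ 0.6405 -0.1487  0.0254]
circle [ 0.6362 -0.1595  0.0256]
circle [ 0.6418 -0.1565  0.0258]
circle [ 0.626  -0.1572  0.0255]
```

View pics/c1.png

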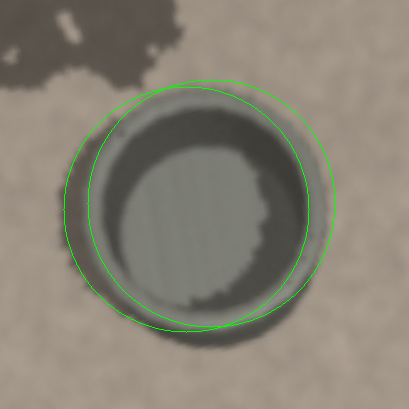

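Reading the rectified crop, the outer rim spans 88–332 by 83–328, which puts the cup axis at (0.638, -0.1595). The Hough circles were split. I descend and grasp.

```bash
python3 -c "
from h import *
togo(.638,-.1595,.012,-14)"
```

```text
t 2.52 q6 -0.17 shift [  3.3   2.7 219.3] turn [-0.03  0.07  0.15]
```

servo_tool:
  targets:
    - [1, 1, 45, 0, 0, 0]
    - [3, 2, 90, 0, 0, 0]
    - [3, 3, 130, 0, 0, 0]
    - [3, 3, 165, 0, 0, 0]
    - [3, 3, 190, 0, 0, 0]
    - [3, 3, 210, 0, 0, 0]
    - [3, 3, 219, 0, 0, 0]
    - [3, 3, 219, 0, 0, 0]
    - [3, 3, 219, 0, 0, 0]

```text
t: 3.65
tcp_pos: [0.6395, -0.1617, 0.0134]
tool_rot: [0.993, -0.121, 0.001, 0.0]
force: [1.0, -0.1, -0.2]
finger_gap: 1.0
```

```bash
python3 -c "
from h import *
togo(.638,-.1595,.012,-14)
d=snapshot('wrist');cv2.imwrite('pics/w2.png',d['color'][...,::-1])"
```

```text
t 3.65 q6 -0.17 shift [-2.  -1.8  1.4] turn [ 0.02 -0.12  0.09]
```

View pics/w2.png

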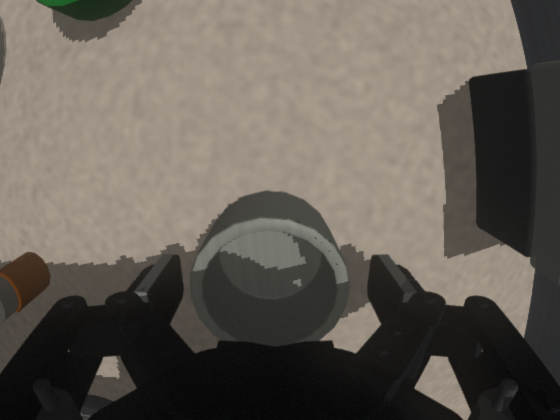

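Wrist view: the cup (rim 192–348, centred near column 270) sits between the open pads. Closing now, then lifting.

servo_tool:
  targets:
    - [-1, -1, 1, 0, 0, 0]
    - [-1, -1, 1, 0, 0, 0]
    - [-1, -1, 1, 0, 0, 0]
    - [-1, -1, 1, 0, 0, 0]
    - [-1, -1, 1, 0, 0, 0]
    - [-1, -1, 1, 0, 0, 0]
  gripper: 50
  newtons: 45

```text
t: 4.45
tcp_pos: [0.6385, -0.1604, 0.0122]
tool_rot: [0.993, -0.121, 0.001, 0.0]
force: [-0.8, -0.2, 4.9]
finger_gap: 0.709
```

servo_tool:
  targets:
    - [0, 0, -10, 0, 0, 0]
    - [0, 0, -40, 0, 0, 0]
    - [0, 0, -80, 0, 0, 0]
    - [0, 0, -120, 0, 0, 0]
    - [0, 0, -150, 0, 0, 0]
    - [0, 0, -150, 0, 0, 0]

```text
t: 5.2
tcp_pos: [0.6396, -0.1609, 0.1641]
tool_rot: [0.993, -0.121, 0.003, 0.001]
force: [-0.2, 0.6, -1.3]
finger_gap: 0.708
```

```bash
python3 -c "
from h import *
togo(.460,-.294,.16,-33)
d=snapshot('wrist');cv2.imwrite('pics/w3.png',d['color'][...,::-1])"
```

```text
t 5.2 q6 -0.17 shift [-142.3  172.4    3.4] turn [ 0.   -0.35 19.08]
```

View pics/w3.png

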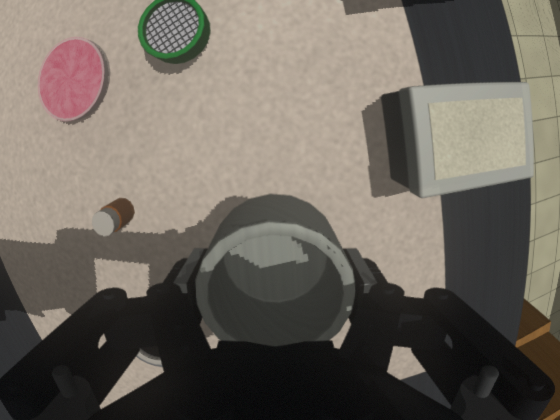

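Cup held, with the rim at columns 196–356, centred near 276. The dock is hidden behind the cup, so I move past it in tool +y to see it at the top of the picture.

```bash
python3 -c "
from h import *
togo(.406,-.378,.20,-33)"
```

```text
t 5.25 q6 -0.17 shift [-172.9  267.1  -38.2] turn [ 0.   -0.09 19.08]
```

servo_tool:
  targets:
    - [-15, 25, -15, 0, 0, 2]
    - [-45, 70, -38, 0, 0, 5]
    - [-75, 115, -38, 0, 0, 9]
    - [-105, 160, -38, 0, 0, 13]
    - [-135, 205, -38, 0, 0, 17]
    - [-160, 245, -38, 0, 0, 19]
    - [-173, 267, -38, 0, 0, 19]
    - [-173, 267, -38, 0, 0, 19]
    - [-173, 267, -38, 0, 0, 19]

```text
t: 6.38
tcp_pos: [0.4056, -0.3766, 0.1979]
tool_rot: [0.959, -0.283, -0.001, -0.001]
force: [0.8, 0.4, -1.3]
finger_gap: 0.707
```

```bash
python3 -c "
from h import *
d=snapshot('wrist');cv2.imwrite('pics/w4.png',d['color'][...,::-1])
print(proj(d,np.array((.46,-.294,.023)),True))
print('out');circ(d,(.46,-.294),.034,.023,name='pics/c4.png')
print('in');circ(d,(.46,-.294),.0255,.023)
s=sense();print(s['tcp_pos'],s['tool_rot'])
"
```

```text
(np.float64(276.83999609753465), np.float64(86.38743748765052))
out
circle [ 0.4588 -0.2975  0.0332]
circle [ 0.4645 -0.3062  0.0346]
circle [ 0.4502 -0.3095  0.0336]
in
circle [ 0.458  -0.299   0.0256]
[ 0.40598775 -0.37652047  0.19824212] [ 9.59127528e-01 -2.82971517e-01 -8.29957082e-04 -9.03357764e-04]
```

View pics/c4.png

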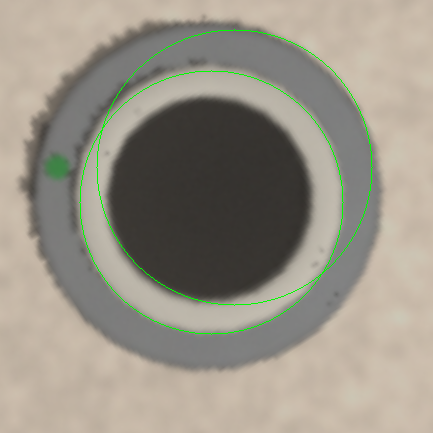

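The dark bore spans 107–312 by 96–299, so the white seat is at (0.4583, -0.2985), which agrees with the inner circle. Next I go to hover above it.

```bash
python3 -c "
from h import *
togo(.4575,-.2995,.06,-33)"
```

```text
t 6.42 q6 -0.38 shift [  1.7 -92.5 138.4] turn [-0.07  0.12  0.12]
```

servo_tool:
  targets:
    - [0, -20, 15, 0, 0, 0]
    - [1, -50, 45, 0, 0, 0]
    - [2, -78, 85, 0, 0, 0]
    - [2, -92, 115, 0, 0, 0]
    - [2, -92, 132, 0, 0, 0]
    - [2, -92, 138, 0, 0, 0]
    - [2, -92, 138, 0, 0, 0]

```text
t: 7.3
tcp_pos: [0.4577, -0.3024, 0.0616]
tool_rot: [0.959, -0.284, 0.0, 0.0]
force: [-0.5, -0.6, -1.2]
finger_gap: 0.708
```

```bash
python3 -c "
from h import *
togo(.4575,-.2995,.03,-33)
d=snapshot('wrist');e=snapshot('side');f=snapshot('scene')
def cr(d,X,h=45):
    u,v=map(int,proj(d,np.array(X))); return cv2.resize(d['color'][max(v-h,0):v+h,u-h:u+h],(380,380),interpolation=cv2.INTER_CUBIC)
X=(.458,-.2985,.04)
cv2.imwrite('pics/s5.png',np.hstack([cr(e,X),cr(f,X)])[...,::-1])"
```

```text
t 7.3 q6 -0.21 shift [-1.8 -2.3 31.6] turn [ 0.02 -0.05  0.05]
```

View pics/s5.png

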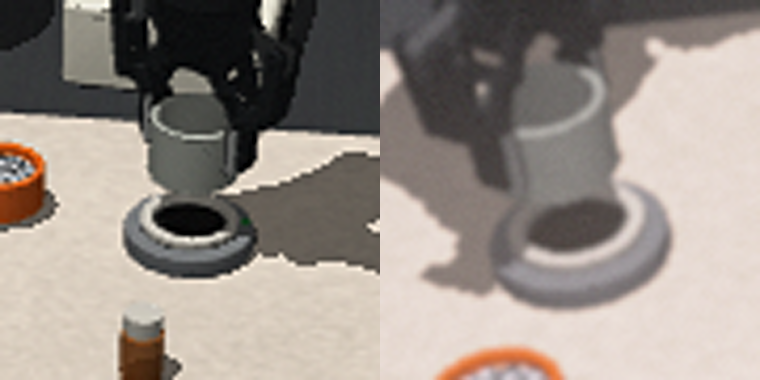

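Hover check: the cup is centred over the collar in the side view (cup 148–237, collar centre about 190). In the scene view it sits slightly left, which perspective explains. Lowering.

servo_tool:
  targets:
    - [-1, -2, 8, 0, 0, 0]
    - [-1, -2, 15, 0, 0, 0]
    - [-1, -2, 21, 0, 0, 0]
    - [-1, -2, 26, 0, 0, 0]
    - [-1, -2, 30, 0, 0, 0]
    - [-1, -2, 32, 0, 0, 0]
    - [-1, -2, 33, 0, 0, 0]
    - [-1, -2, 33, 0, 0, 0]

```text
t: 8.45
tcp_pos: [0.4577, -0.2993, 0.0292]
tool_rot: [0.959, -0.283, 0.0, 0.0]
force: [-1.4, 0.6, 4.8]
finger_gap: 0.711
```

Contact at exactly the seated height (0.029). Release and lift.

servo_tool:
  targets:
    - [0, 0, 0, 0, 0, 0]
    - [0, 0, 0, 0, 0, 0]
    - [0, 0, 0, 0, 0, 0]
    - [0, 0, -5, 0, 0, 0]
    - [0, 0, -40, 0, 0, 0]
    - [0, 0, -90, 0, 0, 0]
    - [0, 0, -140, 0, 0, 0]
    - [0, 0, -190, 0, 0, 0]
    - [0, 0, -200, 0, 0, 0]
    - [0, 0, -200, 0, 0, 0]
  gripper: 85

```text
t: 9.7
tcp_pos: [0.4577, -0.2993, 0.2288]
tool_rot: [0.959, -0.283, 0.001, 0.0]
force: [0.2, 0.3, -1.1]
finger_gap: 0.996
```

```bash
python3 -c "
from h import *
d=snapshot('wrist');cv2.imwrite('pics/w6.png',d['color'][...,::-1])
print('out');circ(d,(.458,-.2985),.031,.067,name='pics/c6.png')
print('in');circ(d,(.458,-.2985),.0255,.067)
togo(.463,.312,.23,54)
togo(.463,.312,.23,34)
"
```

```text
out
circle [ 0.4572 -0.2975  0.0308]
circle [ 0.4632 -0.2948  0.0311]
circle [ 0.4588 -0.283   0.0311]
circle [ 0.4705 -0.2915  0.0311]
in
circle [ 0.464  -0.2902  0.0254]
circle [ 0.4582 -0.2995  0.0255]
circle [ 0.449  -0.3005  0.0255]
circle [ 0.4582 -0.292   0.0255]
t 9.75 q6 -0.21 shift [-327.  -515.9   -1.7] turn [-8.000e-02  6.000e-02 -8.692e+01]
t 9.75 q6 -0.21 shift [-327.  -515.9   -1.7] turn [ -0.07   0.07 -66.92]
```

View pics/c6.png

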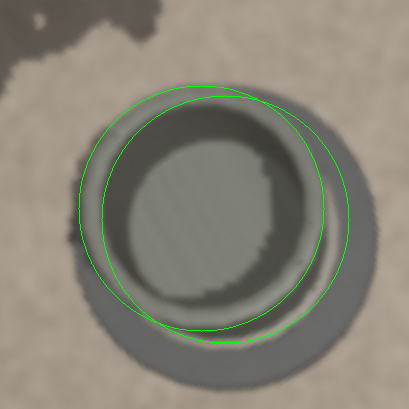

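The rim crop shows the cup ring concentric (outer 80–326, inner 102–304), level, at (0.458, -0.298), with the collar around it: seated. Next is blue. I'll stand so the camera is straight above it and use a colour mask.

```bash
cat >> h.py <<'E'
HUE=dict(blue=((100,130,50),(130,255,255)),orange=((3,150,80),(16,255,255)),yellow=((20,130,80),(35,255,255)))
def colmark(d,guess,z,col,H=240):
    """centre of a coloured ring's outline on plane z seen in the wrist view"""
    n=np.arange(-H,H+1)/4000
    X=np.stack(np.meshgrid(guess[0]+n,guess[1]+n),-1)
    P=np.concatenate([X,np.full(X.shape[:2]+(1,),z)],-1)@np.array(d['R']).T+d['t']
    f=210/np.tan(np.radians(d['vfov']/2)); r=np.hypot(P[...,0],P[...,1]); k=f*np.arctan2(r,P[...,2])/r
    im=cv2.remap(d['color'],(d['cx']+k*P[...,0]).astype('float32'),(d['cy']+k*P[...,1]).astype('float32'),cv2.INTER_LINEAR)
    m=cv2.inRange(cv2.cvtColor(im,cv2.COLOR_RGB2HSV),*HUE[col])
    c=max(cv2.findContours(m,cv2.RETR_EXTERNAL,cv2.CHAIN_APPROX_NONE)[0],key=cv2.contourArea); h=cv2.convexHull(c)
    e=cv2.fitEllipse(h); q,R=cv2.minEnclosingCircle(h)
    w=lambda p:np.round([guess[0]+(p[0]-H)/4000,guess[1]+(p[1]-H)/4000],4)
    print(col,'ellipse',w(e[0]),'axes mm',np.round(np.array(e[1])/4,1),'circle',w(q),'dia',round(R/2,1)); return im
def look(x,y,z,yaw):
    a=np.radians(yaw); print('look'); togo(x+.067*np.sin(a),y-.067*np.cos(a),z,yaw)
E
python3 -c "
from h import *
look(.463,.312,.23,34)"
```

```text
look
t 9.75 q6 -0.21 shift [-265.4 -489.6   -1.8] turn [ -0.07   0.07 -66.92]
```

servo_tool:
  targets:
    - [-25, -46, 0, 0, 0, -7]
    - [-52, -97, 0, 0, 0, -14]
    - [-79, -146, 0, 0, 0, -21]
    - [-106, -196, 0, 0, 0, -28]
    - [-133, -245, 0, 0, 0, -35]
    - [-160, -294, 0, 0, 0, -42]
    - [-186, -343, 0, 0, 0, -49]
    - [-212, -392, 0, 0, 0, -56]
    - [-238, -440, 0, 0, 0, -62]
    - [-255, -470, 0, 0, 0, -67]

```text
t: 11.0
tcp_pos: [0.4977, 0.2358, 0.2258]
tool_rot: [0.955, 0.295, -0.002, -0.0]
force: [0.5, -0.7, 0.8]
finger_gap: 0.996
```

servo_tool:
  targets:
    - [-12, -12, 0, 0, 0, 0]
    - [-17, -17, 0, 0, 0, 0]
    - [-17, -17, 0, 0, 0, 0]
    - [-17, -17, 0, 0, 0, 0]

```text
t: 11.5
tcp_pos: [0.4759, 0.2373, 0.2283]
tool_rot: [0.956, 0.292, 0.0, 0.0]
force: [-0.3, 0.0, 0.7]
finger_gap: 0.992
```

```bash
python3 -c "
from h import *
s=sense();print(s['tcp_pos'].round(4))
d=snapshot('wrist');im=colmark(d,(.463,.312),.036,'blue');cv2.imwrite('pics/c7.png',im[...,::-1])
look(.463,.312,.23,34)
togo(.463,.312,.004,34)
"
```

```text
[0.4759 0.2373 0.2283]
blue ellipse [0.4587 0.3165] axes mm [59.5 59.7] circle [0.4587 0.3166] dia 60.2
look
t 11.55 q6 -0.34 shift [30.8 -2.2 -1.5] turn [ 0.02 -0.03 -0.02]
t 11.55 q6 -0.34 shift [ 30.7 -69.3 224.5] turn [ 0.02 -0.03 -0.02]
```

View pics/c7.png

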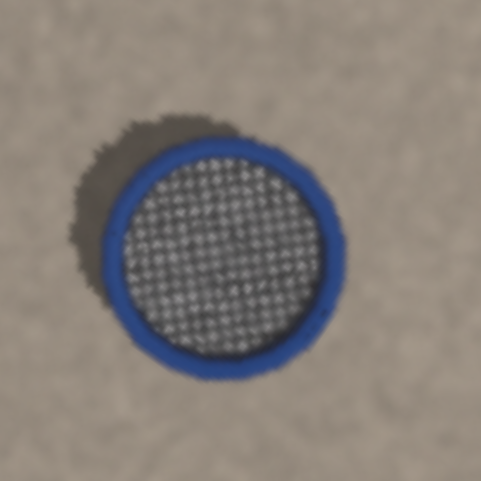

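Blue is a clean ring centred at (0.4587, 0.3166). Going down to it.

```bash
python3 -c "
from h import *
togo(.4587,.3166,.003,34)"
```

```text
t 11.55 q6 -0.34 shift [ 29.7 -75.5 225.5] turn [ 0.02 -0.03 -0.02]
```

servo_tool:
  targets:
    - [10, -30, 25, 0, 0, 0]
    - [22, -60, 70, 0, 0, 0]
    - [30, -76, 115, 0, 0, 0]
    - [30, -76, 155, 0, 0, 0]
    - [30, -76, 188, 0, 0, 0]
    - [30, -76, 210, 0, 0, 0]
    - [30, -76, 220, 0, 0, 0]
    - [30, -76, 224, 0, 0, 0]
    - [30, -76, 225, 0, 0, 0]
    - [30, -76, 225, 0, 0, 0]

```text
t: 12.8
tcp_pos: [0.4584, 0.3182, 0.0041]
tool_rot: [0.956, 0.293, 0.001, -0.0]
force: [0.2, -0.3, 0.4]
finger_gap: 0.996
```

```bash
python3 -c "
from h import *
togo(.4587,.3166,.003,34)"
```

```text
t 12.8 q6 -0.19 shift [-0.6  1.5  1.1] turn [ 0.02 -0.09  0.08]
```

servo_tool:
  targets:
    - [-0.5, 1, 1, 0, 0, 0]
    - [-0.5, 1, 1, 0, 0, 0]
    - [-0.5, 1, 1, 0, 0, 0]
    - [-0.5, 1, 1, 0, 0, 0]
    - [-0.5, 1, 1, 0, 0, 0]
    - [-0.5, 1, 1, 0, 0, 0]
  gripper: 50
  newtons: 40

```text
t: 13.55
tcp_pos: [0.4584, 0.317, 0.0031]
tool_rot: [0.956, 0.293, 0.001, 0.0]
force: [-0.6, 0.2, 4.9]
finger_gap: 0.715
```

servo_tool:
  targets:
    - [0, 0, -10, 0, 0, 0]
    - [0, 0, -40, 0, 0, 0]
    - [0, 0, -90, 0, 0, 0]
    - [0, 0, -140, 0, 0, 0]
    - [0, 0, -190, 0, 0, 0]
    - [0, 0, -215, 0, 0, 0]
    - [0, 0, -215, 0, 0, 0]

```text
t: 14.42
tcp_pos: [0.4589, 0.3175, 0.2196]
tool_rot: [0.956, 0.293, 0.003, -0.0]
force: [-0.0, 0.9, -1.2]
finger_gap: 0.711
```

```bash
python3 -c "
from h import *
togo(.458,-.298,.22,-33)
s=sense();p=s['tcp_pos'];d=snapshot('wrist');cv2.imwrite('pics/w8.png',d['color'][...,::-1])
T=Rn.from_quat(s['tool_rot'])
im=colmark(d,p[:2],p[2]+.033,'blue')
for yc in(0,-.002,-.004):print(yc,[np.round(proj(d,p+T.apply([0,yc+k*.031,-.033]),True)) for k in(-1,1)])
m=cv2.inRange(cv2.cvtColor(d['color'],cv2.COLOR_RGB2HSV),*HUE['blue']);m[:150]=0;print(cv2.boundingRect(m))
"
```

```text
t 14.43 q6 -0.19 shift [-345.7  509.2   -1.7] turn [-0.13 -0.29 67.09]
blue ellipse [0.4579 0.3173] axes mm [58.7 61.2] circle [0.4584 0.3165] dia 61.7
0 [array([278., 222.]), array([277., 356.])]
-0.002 [array([278., 217.]), array([277., 353.])]
-0.004 [array([278., 211.]), array([277., 349.])]
(199, 225, 153, 121)
```

View pics/w8.png

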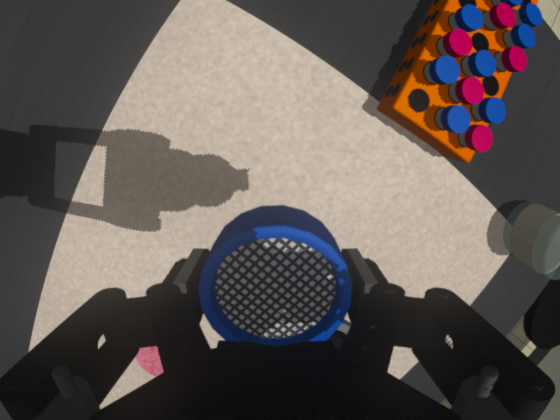

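Blue is held level, with its rim top near row 226 and columns 199–352 (no offset to speak of). Carrying it to above the cup.

servo_tool:
  targets:
    - [-20, 29, 0, 0, 0, 4]
    - [-52, 76, 0, 0, 0, 10]
    - [-86, 127, 0, 0, 0, 17]
    - [-120, 177, 0, 0, 0, 24]
    - [-154, 227, 0, 0, 0, 31]
    - [-188, 277, 0, 0, 0, 38]
    - [-222, 327, 0, 0, 0, 45]
    - [-256, 377, 0, 0, 0, 52]
    - [-290, 427, 0, 0, 0, 58]
    - [-320, 471, 0, 0, 0, 64]

```text
t: 15.72
tcp_pos: [0.4554, -0.254, 0.2151]
tool_rot: [0.965, -0.26, -0.002, -0.001]
force: [0.9, 1.1, -0.9]
finger_gap: 0.716
```

```bash
python3 -c "
from h import *
togo(.458,-.298,.092,-33)"
```

```text
t 15.72 q6 -0.2 shift [ 24.9  36.9 123. ] turn [-0.05  0.24  2.81]
```

servo_tool:
  targets:
    - [12, 18, 10, 0, 0, 2]
    - [22, 34, 40, 0, 0, 3]
    - [25, 37, 75, 0, 0, 3]
    - [25, 37, 100, 0, 0, 3]
    - [25, 37, 115, 0, 0, 3]
    - [25, 37, 123, 0, 0, 3]
    - [25, 37, 123, 0, 0, 3]
    - [25, 37, 123, 0, 0, 3]

```text
t: 16.73
tcp_pos: [0.4606, -0.2973, 0.0951]
tool_rot: [0.959, -0.283, 0.001, 0.0]
force: [0.3, -0.7, -0.9]
finger_gap: 0.716
```

```bash
python3 -c "
from h import *
togo(.458,-.298,.064,-33)
e=snapshot('side');f=snapshot('scene')
def cr(d,X,h=45):
    u,v=map(int,proj(d,np.array(X))); return cv2.resize(d['color'][max(v-h,0):v+h,u-h:u+h],(380,380),interpolation=cv2.INTER_CUBIC)
X=(.458,-.298,.07)
cv2.imwrite('pics/s9.png',np.hstack([cr(e,X),cr(f,X)])[...,::-1])"
```

```text
t 16.73 q6 -0.2 shift [-1.8  2.  31.1] turn [ 0.02 -0.1   0.09]
```

View pics/s9.png

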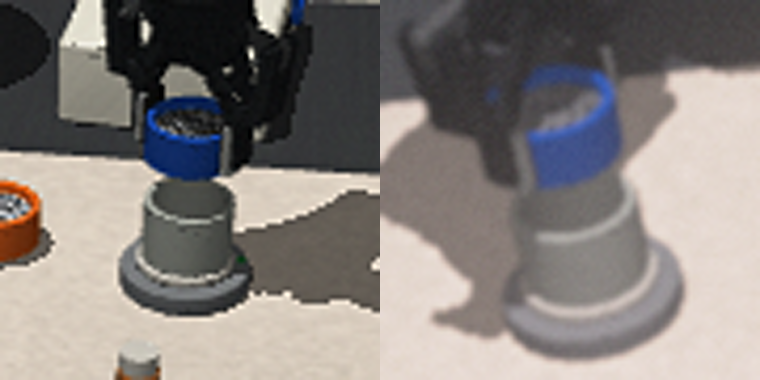

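The cup stands upright in the collar and blue is centred over it in both views. Lowering.

servo_tool:
  targets:
    - [-2, 2, 5, 0, 0, 0]
    - [-2, 2, 12, 0, 0, 0]
    - [-2, 2, 18, 0, 0, 0]
    - [-2, 2, 23, 0, 0, 0]
    - [-2, 2, 27, 0, 0, 0]
    - [-2, 2, 30, 0, 0, 0]
    - [-2, 2, 31, 0, 0, 0]
    - [-2, 2, 32, 0, 0, 0]
    - [-2, 2, 32, 0, 0, 0]

```text
t: 17.95
tcp_pos: [0.4575, -0.2977, 0.064]
tool_rot: [0.959, -0.283, 0.0, 0.0]
force: [-1.7, 2.0, 11.1]
finger_gap: 0.712
```

Contact at the predicted seated height (0.064). Release, lift and measure its rim.

servo_tool:
  targets:
    - [0, 0, 0, 0, 0, 0]
    - [0, 0, 0, 0, 0, 0]
    - [0, 0, 0, 0, 0, 0]
    - [0, 0, -5, 0, 0, 0]
    - [0, 0, -40, 0, 0, 0]
    - [0, 0, -90, 0, 0, 0]
    - [0, 0, -140, 0, 0, 0]
    - [0, 0, -166, 0, 0, 0]
    - [0, 0, -166, 0, 0, 0]
    - [0, 0, -166, 0, 0, 0]
  gripper: 85

```text
t: 19.2
tcp_pos: [0.4566, -0.297, 0.2275]
tool_rot: [0.959, -0.283, -0.001, -0.0]
force: [-0.2, 0.1, -0.9]
finger_gap: 0.997
```

```bash
python3 -c "
from h import *
print(sense()['tcp_pos'],sense()['finger_gap'])
d=snapshot('wrist');cv2.imwrite('pics/w10.png',d['color'][...,::-1])
im=colmark(d,(.458,-.298),.097,'blue');cv2.imwrite('pics/c10.png',im[...,::-1])
circ(d,(.458,-.298),.0255,.097)
for yaw in(-29,-14):look(.594,-.320,.23,yaw)
"
```

```text
[ 0.45663074 -0.29702807  0.22745475] 0.9968876045288231
blue ellipse [ 0.4565 -0.2985] axes mm [59.8 60.6] circle [ 0.4566 -0.2985] dia 60.9
no circle
look
t 19.25 q6 -0.21 shift [132.6  11.5  -3.4] turn [-0.04  0.17 -3.93]
look
t 19.25 q6 -0.21 shift [149.7   8.   -3.5] turn [ -0.06   0.16 -18.93]
```

Blue's outline is a 60 mm circle at its seated height, at (0.4565, -0.2985), the same size as on the bench. On to orange.

servo_tool:
  targets:
    - [30, 3, 0, 0, 0, -1]
    - [65, 6, -2, 0, 0, -2]
    - [100, 9, -3, 0, 0, -4]
    - [122, 11, -3, 0, 0, -4]
    - [132, 11, -3, 0, 0, -4]
    - [132, 11, -3, 0, 0, -4]
    - [132, 11, -3, 0, 0, -4]

```text
t: 20.12
tcp_pos: [0.5612, -0.3777, 0.2307]
tool_rot: [0.968, -0.25, -0.001, -0.001]
force: [1.1, -0.4, -0.2]
finger_gap: 0.997
```

```bash
python3 -c "
from h import *
d=snapshot('wrist');im=colmark(d,(.594,-.320),.036,'orange');cv2.imwrite('pics/c11.png',im[...,::-1])
togo(.594,-.32,.003,-29)
"
```

```text
orange ellipse [ 0.5921 -0.3282] axes mm [60.4 60.6] circle [ 0.5921 -0.3281] dia 60.9
t 20.18 q6 -0.25 shift [  1.1 -66.4 228. ] turn [-0.02  0.09  0.08]
```

```bash
python3 -c "
from h import *
togo(.5921,-.3282,.003,-29)"
```

```text
t 20.18 q6 -0.25 shift [  3.4 -58.3 228. ] turn [-0.02  0.09  0.08]
```

servo_tool:
  targets:
    - [1, -20, 25, 0, 0, 0]
    - [2, -45, 70, 0, 0, 0]
    - [3, -58, 115, 0, 0, 0]
    - [3, -58, 155, 0, 0, 0]
    - [3, -58, 188, 0, 0, 0]
    - [3, -58, 210, 0, 0, 0]
    - [3, -58, 222, 0, 0, 0]
    - [3, -58, 227, 0, 0, 0]
    - [3, -58, 228, 0, 0, 0]
    - [3, -58, 228, 0, 0, 0]

```text
t: 21.42
tcp_pos: [0.5933, -0.3298, 0.0044]
tool_rot: [0.968, -0.25, 0.001, 0.0]
force: [0.2, 0.2, -0.6]
finger_gap: 0.995
```

```bash
python3 -c "
from h import *
togo(.5921,-.3282,.003,-29)"
```

```text
t 21.43 q6 -0.17 shift [-1.9 -0.8  1.4] turn [ 0.02 -0.11  0.07]
```

servo_tool:
  targets:
    - [-1, -0.5, 1, 0, 0, 0]
    - [-1, -0.5, 1, 0, 0, 0]
    - [-1, -0.5, 1, 0, 0, 0]
    - [-1, -0.5, 1, 0, 0, 0]
    - [-1, -0.5, 1, 0, 0, 0]
    - [-1, -0.5, 1, 0, 0, 0]
  gripper: 50
  newtons: 40

```text
t: 22.18
tcp_pos: [0.5925, -0.3286, 0.0032]
tool_rot: [0.968, -0.25, 0.0, 0.0]
force: [0.0, 1.3, 5.7]
finger_gap: 0.709
```

servo_tool:
  targets:
    - [0, 0, -10, 0, 0, 0]
    - [0, 0, -40, 0, 0, 0]
    - [0, 0, -90, 0, 0, 0]
    - [0, 0, -140, 0, 0, 0]
    - [0, 0, -190, 0, 0, 0]
    - [0, 0, -200, 0, 0, 0]
    - [0, 0, -200, 0, 0, 0]

```text
t: 23.05
tcp_pos: [0.5919, -0.3282, 0.2024]
tool_rot: [0.968, -0.25, 0.0, 0.0]
force: [-0.3, 0.3, -1.6]
finger_gap: 0.714
```

```bash
python3 -c "
from h import *
togo(.457,-.298,.14,-33)
s=sense();p=s['tcp_pos'];d=snapshot('wrist');cv2.imwrite('pics/w12.png',d['color'][...,::-1])
print(p,s['finger_gap']);colmark(d,p[:2],p[2]+.033,'orange')
"
```

```text
t 23.05 q6 -0.17 shift [-132.7   38.8   62.4] turn [ 0.   -0.01  4.08]
[ 0.59187328 -0.3281725   0.20238176] 0.714001339298789
orange ellipse [ 0.5931 -0.3248] axes mm [60.6 66.3] circle [ 0.5937 -0.3242] dia 66.5
```

servo_tool:
  targets:
    - [-25, 7, 0, 0, 0, 1]
    - [-60, 18, 0, 0, 0, 2]
    - [-95, 28, 0, 0, 0, 3]
    - [-122, 36, 5, 0, 0, 4]
    - [-133, 39, 30, 0, 0, 4]
    - [-133, 39, 55, 0, 0, 4]
    - [-133, 39, 72, 0, 0, 4]
    - [-133, 39, 77, 0, 0, 4]
    - [-133, 39, 77, 0, 0, 4]

```text
t: 24.22
tcp_pos: [0.4562, -0.2976, 0.1241]
tool_rot: [0.959, -0.283, -0.001, -0.001]
force: [0.2, -0.2, 1.0]
finger_gap: 0.71
```

```bash
python3 -c "
from h import *
togo(.457,-.2983,.094,-33)
e=snapshot('side');f=snapshot('scene')
def cr(d,X,h=45):
    u,v=map(int,proj(d,np.array(X))); return cv2.resize(d['color'][max(v-h,0):v+h,u-h:u+h],(380,380),interpolation=cv2.INTER_CUBIC)
X=(.458,-.298,.09)
cv2.imwrite('pics/s13.png',np.hstack([cr(e,X),cr(f,X)])[...,::-1])"
```

```text
t 24.23 q6 -0.21 shift [ 1.1  0.2 30.1] turn [-0.04  0.17  0.08]
```

View pics/s13.png

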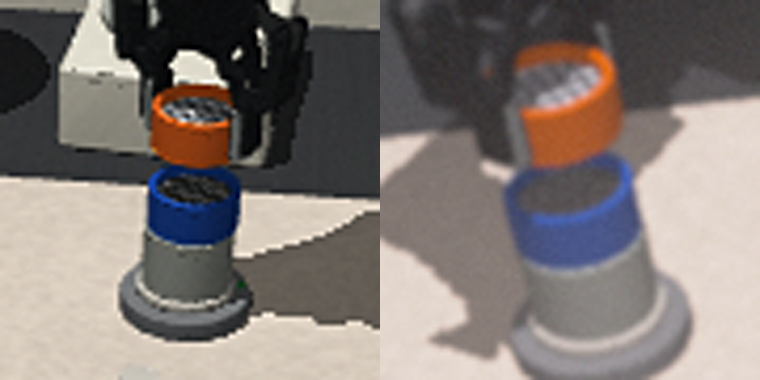

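Blue is flush on the cup and orange is centred over blue (side view: 152–240 against 148–240). Lowering.

servo_tool:
  targets:
    - [1, 0, 5, 0, 0, 0]
    - [1, 0, 12, 0, 0, 0]
    - [1, 0, 18, 0, 0, 0]
    - [1, 0, 23, 0, 0, 0]
    - [1, 0, 27, 0, 0, 0]
    - [1, 0, 29, 0, 0, 0]
    - [1, 0, 30, 0, 0, 0]
    - [1, 0, 31, 0, 0, 0]
    - [1, 0, 31, 0, 0, 0]

```text
t: 25.45
tcp_pos: [0.4577, -0.2988, 0.0944]
tool_rot: [0.959, -0.283, 0.0, 0.0]
force: [0.4, 0.4, -0.4]
finger_gap: 0.71
```

servo_tool:
  targets:
    - [0, 0, 1, 0, 0, 0]
    - [0, 0, 1, 0, 0, 0]
    - [0, 0, 1.5, 0, 0, 0]
    - [0, 0, 1.5, 0, 0, 0]

```text
t: 25.95
tcp_pos: [0.4578, -0.2989, 0.0941]
tool_rot: [0.959, -0.283, 0.0, 0.0]
force: [-1.9, 2.3, 8.4]
finger_gap: 0.713
```

Now contact, at 0.094. Release and lift.

servo_tool:
  targets:
    - [0, 0, 0, 0, 0, 0]
    - [0, 0, 0, 0, 0, 0]
    - [0, 0, 0, 0, 0, 0]
    - [0, 0, -5, 0, 0, 0]
    - [0, 0, -40, 0, 0, 0]
    - [0, 0, -90, 0, 0, 0]
    - [0, 0, -136, 0, 0, 0]
    - [0, 0, -156, 0, 0, 0]
    - [0, 0, -156, 0, 0, 0]
    - [0, 0, -156, 0, 0, 0]
  gripper: 85

```text
t: 27.2
tcp_pos: [0.457, -0.2981, 0.2478]
tool_rot: [0.959, -0.283, -0.001, -0.0]
force: [0.7, 0.4, -0.1]
finger_gap: 0.996
```

```bash
python3 -c "
from h import *
print(sense()['tcp_pos'],sense()['finger_gap'])
d=snapshot('wrist')
colmark(d,(.458,-.298),.127,'orange')
for yaw in(18,0):look(.49,.159,.25,yaw)
"
```

```text
[ 0.45704822 -0.29811785  0.2478131 ] 0.9962838476657159
orange ellipse [ 0.4582 -0.2975] axes mm [60.3 63. ] circle [ 0.4586 -0.2974] dia 63.4
look
t 27.25 q6 -0.21 shift [-168.6 -359.4   -1.9] turn [ -0.11   0.14 -50.92]
look
t 27.25 q6 -0.21 shift [-184.2 -345.4   -1.8] turn [ -0.08   0.16 -32.92]
```

Orange sits at (0.458, -0.298). On to the lid.

servo_tool:
  targets:
    - [-22, -47, 0, 0, 0, -6]
    - [-46, -98, 0, 0, 0, -13]
    - [-70, -149, 0, 0, 0, -20]
    - [-94, -200, 0, 0, 0, -28]
    - [-118, -251, 0, 0, 0, -35]
    - [-142, -302, 0, 0, 0, -43]
    - [-158, -337, 0, 0, 0, -49]
    - [-169, -359, 0, 0, 0, -51]
    - [-169, -359, 0, 0, 0, -51]
    - [-169, -359, 0, 0, 0, -51]

```text
t: 28.5
tcp_pos: [0.5104, 0.0939, 0.2478]
tool_rot: [0.988, 0.157, -0.001, 0.0]
force: [0.3, 0.7, -0.5]
finger_gap: 0.994
```

```bash
python3 -c "
from h import *
print(sense()['tcp_pos'])
d=snapshot('wrist');im=colmark(d,(.490,.159),.012,'yellow');cv2.imwrite('pics/c14.png',im[...,::-1])
togo(.490,.159,.020,18)
"
```

```text
[0.51041252 0.0939171  0.24782924]
yellow ellipse [0.4881 0.1592] axes mm [61.1 61.6] circle [0.488  0.1592] dia 61.7
t 28.55 q6 -0.35 shift [  1.  -68.5 228.1] turn [-0.01  0.1   0.01]
```

servo_tool:
  targets:
    - [0, -20, 20, 0, 0, 0]
    - [-1, -50, 60, 0, 0, 0]
    - [-1, -69, 105, 0, 0, 0]
    - [-1, -69, 148, 0, 0, 0]
    - [-1, -69, 185, 0, 0, 0]
    - [-1, -69, 210, 0, 0, 0]
    - [-1, -69, 222, 0, 0, 0]
    - [-1, -69, 227, 0, 0, 0]
    - [-1, -69, 228, 0, 0, 0]
    - [-1, -69, 228, 0, 0, 0]
  gripper: 60

```text
t: 29.8
tcp_pos: [0.4892, 0.1597, 0.0216]
tool_rot: [0.988, 0.157, 0.001, 0.0]
force: [-0.2, -0.2, -0.1]
finger_gap: 0.703
```

```bash
python3 -c "
from h import *
togo(.488,.1592,.020,18)"
```

```text
t 29.8 q6 -0.22 shift [-1.3  0.2  1.6] turn [ 0.02 -0.09  0.07]
```

servo_tool:
  targets:
    - [-1, 0, 1, 0, 0, 0]
    - [-1, 0, 1, 0, 0, 0]
    - [-1, 0, 1, 0, 0, 0]
    - [-1, 0, 1, 0, 0, 0]
    - [-1, 0, 1, 0, 0, 0]
    - [-1, 0, 1, 0, 0, 0]
    - [-1, 0, 1, 0, 0, 0]
    - [-1, 0, 1, 0, 0, 0]
  gripper: 12
  newtons: 40

```text
t: 30.8
tcp_pos: [0.4878, 0.1595, 0.0203]
tool_rot: [0.988, 0.157, 0.0, 0.0]
force: [-0.1, 0.5, 6.2]
finger_gap: 0.263
```

servo_tool:
  targets:
    - [0, 0, -10, 0, 0, 0]
    - [0, 0, -40, 0, 0, 0]
    - [0, 0, -90, 0, 0, 0]
    - [0, 0, -140, 0, 0, 0]
    - [0, 0, -190, 0, 0, 0]
    - [0, 0, -220, 0, 0, 0]
    - [0, 0, -220, 0, 0, 0]

```text
t: 31.68
tcp_pos: [0.489, 0.1596, 0.2425]
tool_rot: [0.988, 0.157, 0.003, 0.0]
force: [-0.1, -0.3, -1.1]
finger_gap: 0.266
```

```bash
python3 -c "
from h import *
togo(.458,-.298,.24,-33)
s=sense();p=s['tcp_pos'];d=snapshot('wrist');cv2.imwrite('pics/w15.png',d['color'][...,::-1])
print(p,s['finger_gap']);colmark(d,p[:2],p[2]-.008,'yellow')
"
```

```text
t 31.68 q6 -0.22 shift [-171.6  425.4    2. ] turn [-0.08 -0.36 51.08]
[0.48901006 0.15964638 0.24245524] 0.26560565041421375
yellow ellipse [0.4878 0.1602] axes mm [60.4 60.7] circle [0.4877 0.1604] dia 60.9
```

The lid is held level (60.5 mm circle, about 1 mm off). Carry it over.

servo_tool:
  targets:
    - [-12, 30, 0, 0, 0, 4]
    - [-31, 78, 0, 0, 0, 9]
    - [-52, 130, 0, 0, 0, 15]
    - [-73, 182, 0, 0, 0, 22]
    - [-94, 234, 0, 0, 0, 28]
    - [-115, 286, 0, 0, 0, 35]
    - [-136, 337, 0, 0, 0, 41]
    - [-155, 385, 0, 0, 0, 47]
    - [-168, 416, 0, 0, 0, 51]
    - [-172, 425, 0, 0, 0, 51]

```text
t: 32.98
tcp_pos: [0.4549, -0.2992, 0.2376]
tool_rot: [0.959, -0.284, -0.002, -0.001]
force: [-0.2, 0.2, -0.9]
finger_gap: 0.271
```

```bash
python3 -c "
from h import *
togo(.458,-.298,.17,-33)"
```

```text
t 32.98 q6 -0.21 shift [ 2.2 -2.6 67.6] turn [-0.05  0.21 -0.05]
```

servo_tool:
  targets:
    - [1, -1, 15, 0, 0, 0]
    - [2, -2, 35, 0, 0, 0]
    - [2, -2, 55, 0, 0, 0]
    - [2, -2, 65, 0, 0, 0]
    - [2, -2, 68, 0, 0, 0]
    - [2, -2, 68, 0, 0, 0]
    - [2, -2, 68, 0, 0, 0]

```text
t: 33.85
tcp_pos: [0.4592, -0.2976, 0.1725]
tool_rot: [0.959, -0.283, 0.001, 0.0]
force: [-0.2, 0.6, -0.9]
finger_gap: 0.269
```

```bash
python3 -c "
from h import *
togo(.458,-.298,.141,-33)
e=snapshot('side');f=snapshot('scene')
def cr(d,X,h=45):
    u,v=map(int,proj(d,np.array(X))); return cv2.resize(d['color'][max(v-h,0):v+h,u-h:u+h],(380,380),interpolation=cv2.INTER_CUBIC)
X=(.458,-.298,.12)
cv2.imwrite('pics/s16.png',np.hstack([cr(e,X),cr(f,X)])[...,::-1])"
```

```text
t 33.85 q6 -0.2 shift [-0.8  1.  31.5] turn [ 0.02 -0.08  0.09]
```

View pics/s16.png

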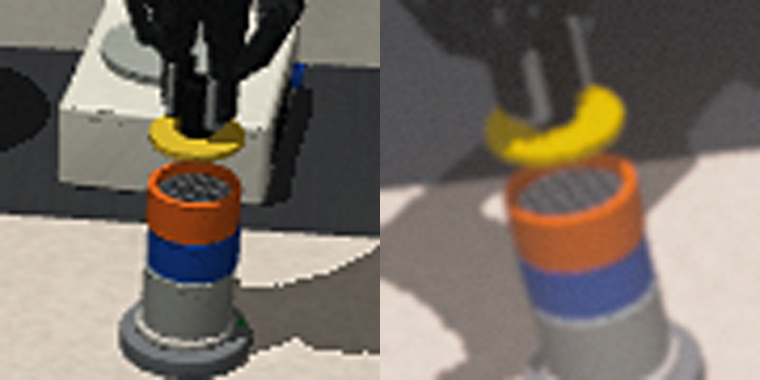

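Both joints below look flush and upright, and the lid is centred over orange to within about 2 mm. Lowering.

servo_tool:
  targets:
    - [-0.5, 0.5, 6, 0, 0, 0]
    - [-0.5, 0.5, 13, 0, 0, 0]
    - [-0.5, 0.5, 19, 0, 0, 0]
    - [-0.5, 0.5, 24, 0, 0, 0]
    - [-0.5, 0.5, 27, 0, 0, 0]
    - [-0.5, 0.5, 29, 0, 0, 0]
    - [-0.5, 0.5, 31, 0, 0, 0]
    - [-0.5, 0.5, 32, 0, 0, 0]
    - [-0.5, 0.5, 32, 0, 0, 0]

```text
t: 35.08
tcp_pos: [0.4583, -0.2976, 0.1413]
tool_rot: [0.959, -0.283, 0.0, 0.0]
force: [-1.0, 2.0, 7.5]
finger_gap: 0.266
```

Contact at the seated height (0.141). Release and withdraw upward.

servo_tool:
  targets:
    - [0, 0, 0, 0, 0, 0]
    - [0, 0, 0, 0, 0, 0]
    - [0, 0, 0, 0, 0, 0]
    - [0, 0, 0, 0, 0, 0]
    - [0, 0, -5, 0, 0, 0]
    - [0, 0, -35, 0, 0, 0]
    - [0, 0, -75, 0, 0, 0]
    - [0, 0, -110, 0, 0, 0]
    - [0, 0, -120, 0, 0, 0]
    - [0, 0, -120, 0, 0, 0]
  gripper: 65

```text
t: 36.33
tcp_pos: [0.4581, -0.2974, 0.26]
tool_rot: [0.959, -0.283, 0.0, 0.0]
force: [0.9, 0.8, 0.4]
finger_gap: 0.759
```

```bash
python3 -c "
from h import *
s=sense();print(s['t'],s['tcp_pos'],s['finger_gap'],s['force'])
w=snapshot('wrist');colmark(w,(.458,-.298),.133,'yellow')
e=snapshot('side');f=snapshot('scene')
def cr(d,X,h=50):
    u,v=map(int,proj(d,np.array(X))); return cv2.resize(d['color'][max(v-h,0):v+h,u-h:u+h],(380,380),interpolation=cv2.INTER_CUBIC)
X=(.458,-.298,.09)
cv2.imwrite('pics/s17.png',np.vstack([np.hstack([cr(e,X),cr(f,X)]),np.hstack([cv2.resize(f['color'][100:300],(380,200)),cv2.resize(w['color'],(380,200))])])[...,::-1])"
```

```text
36.325 [ 0.45806298 -0.29744142  0.26000335] 0.7589838154465599 [0.89945358 0.75678434 0.39768415]
yellow ellipse [ 0.4572 -0.2979] axes mm [61.4 62.1] circle [ 0.4572 -0.298 ] dia 62.4
```

View pics/s17.png

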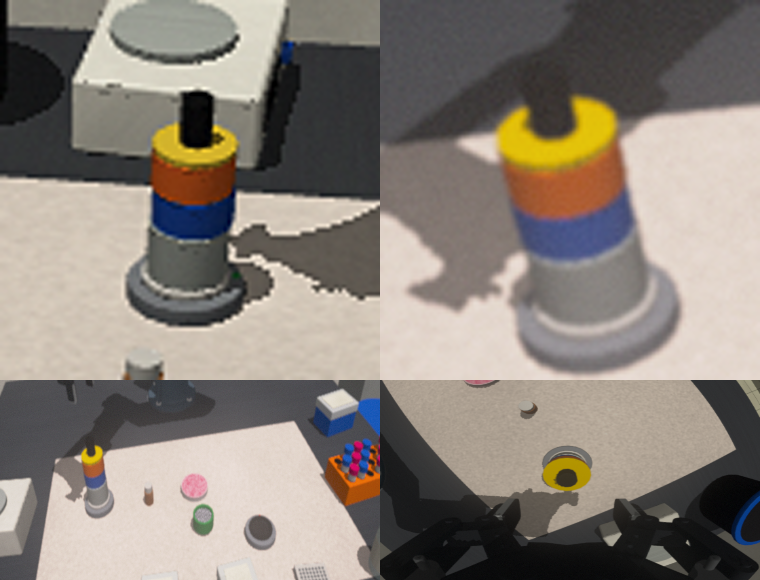

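The stack is complete, upright and flush at every joint. The gripper is clear, and the green sieve, vial and dish are undisturbed. Handing in.

```bash
python3 -c "
from station import *
print(sign_off())"
```

```text
the job is handed in; nothing more can be done
None
```

The sieve stack is built on the white-collar shaker and handed in at about 36.5 s of robot time. From the bottom up it is the steel cup, blue sieve, orange sieve and yellow lid, each released before the next was picked up.

- **Seating:** every part met light contact, about 5–11 N, at its predicted seated height. The gripper's TCP heights at contact were 0.029, 0.064, 0.094 and 0.141 m.
- **Final look:** side and scene views show an upright stack with closed joints. The lid's disc measured as a circle of about 62 mm at its seated height, at (0.457, -0.298). The collar was measured at (0.458, -0.2985).
- **Left alone:** the gripper was clear at (0.458, -0.297, 0.26). The green sieve, vial and dish look undisturbed by eye; I did not re-measure them.
- **Disagreements:**
  - The automatic circle fits gave conflicting results on the cup rim and none on the seated blue sieve's recess, so I used crops read by eye and colour masks instead.
  - First position picks from the two fixed cameras differed by up to about 1.5 cm, so I used wrist-camera positions for the grasps and placings.
  - The blue sieve sits about 2 mm off the cup's axis, within the 2.5 mm play.

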